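# Lever open an e-bike fuse box and press the main fuse home

### The arm

A 6-joint arm with a two-finger parallel gripper is mounted at the origin on the work surface. World frame = base frame: x ahead of the robot, y to its left, z up, the work surface at z = 0. Lengths are in m, angles in rad, forces in N, time in s.
With the tool pointing down it reaches from about 0.425 to 0.95 m from the base axis. Payload 3.5 kg.
Tool frame: the origin (TCP) lies at the very end of the fingers, on their centre line; the grasp point (between the pads) lies 19 mm behind it (ctrl.pinch_z is the distance from the TCP to the grasp point, in m); z points along the fingers, y is the line along which they close (so a half turn about z gives the same grasp; the last joint's range is limited). The gripper opens to 85 mm and grips with 20 to 120 N. Pads are 22 mm wide; open, the fingers measure 114 mm over their backs; the gripper's body (76 mm by 85 mm) begins 54 mm behind the grasp point. The pads swing forward as they close: fully open they stand 13 mm farther back than shut.
Start: joints at [-1.292, 0.286, 1.577, -0, 1.279, -0.15], TCP at [0.281, -0.614, 0.231] pointing down, gripper open.
Joint ranges: [-2.77, 2.77], [-0.9, 2.22], [0.21, 2.48], [-1.53, 4.67], [0.24, 2.81], [-2.84, 2.84]. Speed limits (rad/s): [2.79, 2.79, 3.14, 3.14, 3.14, 3.14].

### API

Orientations are given as a unit quaternion [x, y, z, w].
In Python, from plant import ctrl gives the robot as it stands. The module is installed in compiled form; this text tells all that it offers.
- The arm moves only by the shell command python3 -m crank 'ROWS' [OPENING] [FORCE]. ROWS is JSON, a list of rows, each a list of 6 numbers: the shift along the tool's x, y, z in cm, then the turn, a rotation vector about the tool's x, y, z in rad. In form: [[tx, ty, tz, rx, ry, rz], ...]. A call has 1 to 10 rows; each row is the pose to reach, as a shift and turn from the pose commanded when the call began, along the tool's axes at that moment; what a row does not reach only later rows make up. A row lasts 1/10 s, in which the tool goes at most 50 mm and 8.59 degrees, less where a joint would pass 70% of its speed; a pose out of reach is approached as far as the arm can. A call with a gripper value outside its range is refused whole. OPENING is the opening, from 0 (shut) to 1 (fully open), set as the call begins (- or left out, the last holds). The fingers move at their own pace and stop on an object; FORCE is the grip in N (left out, the last holds). Time passes only in rows, so rows that repeat a pose let the fingers close. It gives the time, the measured TCP pose, the force, the opening and the grip force at its end, in the units of the state.
- ctrl.get_state(): the state, without advancing time (a new reading comes with each control period).
- ctrl.read_camera(name): name is "side" or "top" or "wrist"; returns (picture, depth): 480x640x3 uint8, blue, green, red; 480x640 float32, m along the optical axis (not along the pixel's ray), 0 where there is no reading.
- ctrl.camera_info(name): a dict with "K" (3x3 intrinsics, pixels), "origin" and "orientation" of the camera in the world. Camera axes: x right, y down, z forward; pixel columns grow to the right and rows downward; lengths in m; the calibration is good to about 2 mm. A picture is of the moment at which its call begins: read the wrist's pose just before it. camera_info takes no time and is no camera call; for the wrist camera it gives the pose at the moment of the call.
- ctrl.sign_off(): hands the job in; it is judged then, once.
The state is a dict: "time": time; "qpos": joint angles; "dq": joint speeds; "joint_efforts": joint torques, N m; "eef_pos": TCP position; "tcp_rot": TCP orientation; "contact_force": force on the tool from outside, world axes, zero at the start; "wrist_torque": the same for the moment, N m; "opening": opening from 0.0 (shut) to 1.0 (fully open); "finger_force": force on a finger pad.
Only numpy, scipy, OpenCV 4.12 (cv2) and the standard library are available. Lean on these libraries where they do the work, as an engineer would, in place of code of your own. Each camera call takes 0.05 s, during which the arm holds its last target. There are 200 camera calls.

### The job

The main fuse of this e-bike has worked loose. Take the pry lever, slip its blade under the tab of the fuse box's cover, lever the cover up with it (not with the fingers) and swing it right back past upright. Lay the lever flat on the rubber mat again and press the large fuse inside the box fully home, leaving the cover open and the other things where they are.

Things in the scene. Friction and masses are not known exactly. Their poses are not given: they have to be found in the camera images.
- fuse_box: Bare-aluminium fuse box of an e-bike, screwed to the bench, open-topped under its cover: 110 (its x) x 90 (y) mm, 45 mm high, walls 4 mm. Origin: centre of the underside; z up. Its front is its -x side and faces the robot's right (world -y, within 0.35 rad); +x points to the hinge side. Two screw feet, 6 mm high, stick 15 mm out of its +y and -y sides.
- cover (a joint): Black cover plate 110 x 90 x 5 mm, 120 g, flush on the box's rim, hinged on the far (+x) rim. Angle in rad: 0 shut, 1.57 upright, 1.9 stop. Stiff hinge: it stays where it is left and takes about 0.2 N m (2 N at the tab) to raise. In the middle of its front edge a tab, 36 mm wide, 5 mm thick, juts 15 mm out over the sill.
- cover_tab (a point): Middle of the tab's front edge, on its underside; moves with the cover. Shut: at (-70, 0, 45.5) mm in the box's frame. It is 125 mm from the hinge axis.
- sill (a point): Middle of the top front edge of the solid sill, at (-77, 0, 36) mm in the box's frame. The sill, 50 mm wide (y), juts 22 mm out of the box's front wall; its flat top is 36 mm high. Between it and the tab is a slit 9.5 mm high, open in front and at the sides, for the blade; the box's wall ends it 15 mm behind the tab's edge.
- cover_hinge (a point): Middle of the hinge axis, at (55, 0, 45.5) mm in the box's frame; the axis runs along the box's y; fixed on the box.
- fuse (a joint): Large main fuse in the box: grey block 34 (box x) x 20 (y) mm, 14 mm high, loose in a black socket block. Value in m: how far it is pushed straight down, near 0 at the start, 0.008 = fully home (hard stop). It takes about 5 N to move and stays where it is left. The small fuses on both sides are fixed and home, their tops 24 mm above the bench.
- fuse_top (a point): Centre of the main fuse's top face, at (-15, 0) mm in the box's frame; 38 mm above the bench at joint value 0, 30 mm when home.
- pry_lever: Pry lever, loose, 90 g, lying on the mat: a blue plastic handle 90 (its x) x 22 (y) x 16 mm (z) and a thin flat steel blade 18 mm wide and 2.5 mm thick that sticks 75 mm out of the +x end of the handle at half its height. Origin: centre of the handle's underside; x along the blade, z up. The blade's middle plane lies 8 mm above the origin.
- pry_tip (a point): Middle of the blade's free end, 120 mm along x from the lever's origin and 8 mm above it.
- mat: Black rubber mat fixed on the bench, 260 (x) x 240 (y) x 3 mm thick. Origin: centre of the underside.
- wrench: Steel wrench, 170 mm long, lying on the mat beside the lever, farther from the robot. A bystander.
- bearing: Loose steel bearing ring, 42 mm across, 12 mm high, on the bench beyond the fuse box. A bystander.
- cassette: Loose stepped steel sprocket cassette, 100 mm across, 36 mm high, on the bench beyond the fuse box. A bystander.
There are look-alikes about, which are no part of the job. There is more than one size of the pry_lever; the one meant has the size given above.

How it is judged:
By the outcome, as a careful person would: the job done as asked, in the order asked, and still so for the second after the job is handed in, with the robot touching nothing.
It also fails if it takes over 66 s, if anything falls off the work surface, if the arm or the gripper's body presses on something with over 40 N, if the wrist force passes 120 N, or if a joint passes its speed limit or range.

## Working session

There is one attempt and no reset: what is moved stays moved. The work goes in short steps, Python scripts to look and compute and a shell command to move; the robot and the scene stay as the last step left them, time stands still between calls to the robot, and variables do not carry over. Pictures are saved under pics/ and viewed, at most 13 in all, crops included, and the job is handed in when it is done.

```bash
mkdir -p pics; ls
cat > h.py <<'E'
import numpy as np, cv2
from scipy.spatial.transform import Rotation as R
from plant import ctrl
def cam(name):
    i=ctrl.camera_info(name); return np.array(i["K"]),np.array(i["origin"]),i["orientation"]
def rot(o):
    o=np.array(o); return o if o.shape==(3,3) else R.from_quat(o).as_matrix()
def ray(info,u,v,z):
    K,o,q=info; d=rot(q)@np.linalg.solve(K,[u,v,1.]); return o+d*(z-o[2])/d[2]
def proj(info,p):
    K,o,q=info; c=K@(rot(q).T@(np.array(p)-o)); return c[:2]/c[2]
E
python3 - <<'E'
from h import *
import pickle
for n in("top","side"):
    inf=cam(n); p,d=ctrl.read_camera(n); print(n,inf)
    cv2.imwrite(f"pics/{n}0.png",p); pickle.dump((inf,p,d),open(n+"0.pkl","wb"))
print(ctrl.get_state())
E
```

```text
pics
top (array([[447.67470213,   0.        , 322.6655086 ],
       [  0.        , 447.67470213, 241.20564995],
       [  0.        ,   0.        ,   1.        ]]), array([ 0.49658564, -0.14914609,  0.90569482]), array([-0.70066981,  0.71278639, -0.02885769,  0.01283032]))
side (array([[505.8943101 ,   0.        , 316.55514236],
       [  0.        , 505.8943101 , 234.1777462 ],
       [  0.        ,   0.        ,   1.        ]]), array([0.2968991 , 0.68861958, 0.91887321]), array([-0.13186923,  0.91087079, -0.38616308,  0.06166831]))
{'time': 0.1, 'qpos': array([-1.29201107e+00,  2.87114517e-01,  1.57804253e+00,  5.63934294e-06,
        1.27861981e+00, -1.49980691e-01]), 'dq': array([ 1.60928252e-03,  9.49453724e-05, -3.22177886e-03, -6.16706737e-04,
        8.88256726e-05,  1.32559499e-04]), 'joint_efforts': array([ 5.75777594e-04, -4.07299554e+01, -2.93697149e+01, -1.33790099e-04,
        3.43290252e-03,  1.47128935e-05]), 'eef_pos': array([ 0.28050255, -0.61329385,  0.23005409]), 'tcp_rot': array([ 9.77107439e-01,  2.12743647e-01, -6.75916037e-05, -1.09001224e-03]), 'contact_force': array([ 0.15163943,  0.42428102, -0.02920534]), 'wrist_torque': array([-0.01573486,  0.00130261,  0.01063565]), 'finger_force': 0.0, 'opening': 1.0026421205183778}
```

View pics/top0.png

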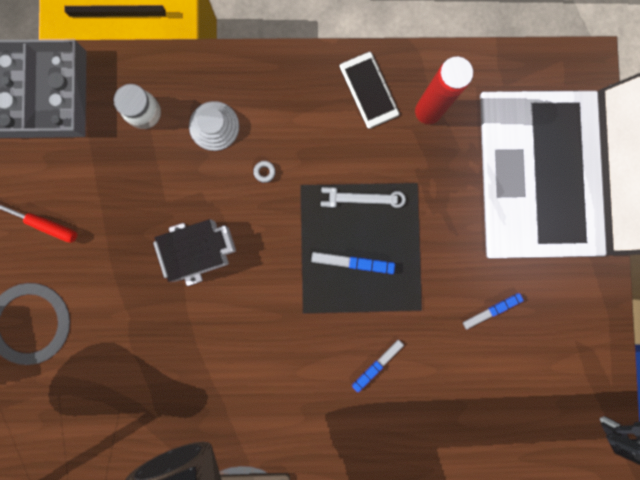

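View pics/side0.png

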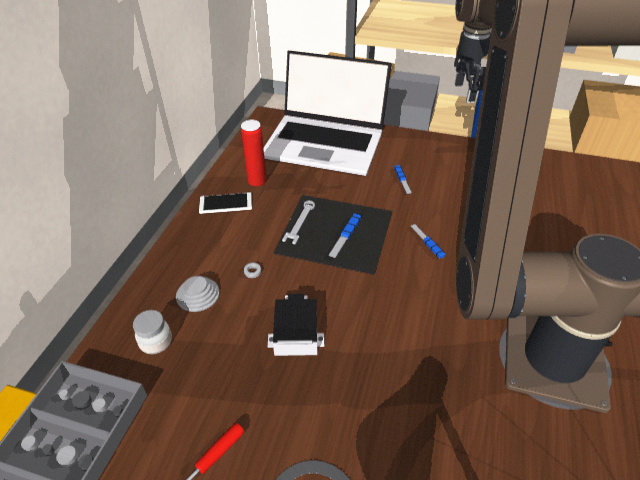

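The top view shows three blue-handled levers, at pixels (355,263) on the mat, (495,311) on the bench and (378,366) on the bench. The one on the mat is the largest, with its blade pointing left (+y). The fuse box is at (193,250), with its tab and sill on the right at (228,240). The wrench is at (362,198), the bearing at (264,171) and the cassette at (214,127).

Run:
```python
from h import *
import pickle
for n in("top","side"):
    inf,p,d=pickle.load(open(n+"0.pkl","rb"))
    hsv=cv2.cvtColor(p,cv2.COLOR_BGR2HSV)
    m=cv2.inRange(hsv,(100,120,60),(130,255,255))
    for c in cv2.findContours(m,cv2.RETR_EXTERNAL,cv2.CHAIN_APPROX_NONE)[0]:
        if cv2.contourArea(c)<60: continue
        z=.015 
        P=np.array([ray(inf,u,v,z)[:2] for u,v in c[:,0].astype(float)]).astype(np.float32)
        r=cv2.minAreaRect(P*1000); print(n,c[:,0].mean(0),"mm",np.round(r[0]),np.round(r[1]),round(r[2],1))
inf,p,d=pickle.load(open("top0.pkl","rb"))
# lever whole on mat (not black, in mat) 
hsv=cv2.cvtColor(p,cv2.COLOR_BGR2HSV)
roi=np.zeros(p.shape[:2],np.uint8); roi[235:290,304:415]=255
g=(cv2.inRange(hsv,(0,0,110),(180,70,255))|cv2.inRange(hsv,(100,120,60),(130,255,255)))&roi
c=max(cv2.findContours(cv2.morphologyEx(g,cv2.MORPH_CLOSE,np.ones((5,5))),cv2.RETR_EXTERNAL,cv2.CHAIN_APPROX_NONE)[0],key=cv2.contourArea)
P=np.array([ray(inf,u,v,.013)[:2] for u,v in c[:,0].astype(float)]).astype(np.float32)
r=cv2.minAreaRect(P*1000);print("lever all",r, np.round(cv2.boxPoints(r)))
# cover: black, in box region
roi[:]=0; roi[210:290,145:245]=255
b=cv2.inRange(hsv,(0,0,0),(180,255,60))&roi
c=max(cv2.findContours(b,cv2.RETR_EXTERNAL,cv2.CHAIN_APPROX_NONE)[0],key=cv2.contourArea)
P=np.array([ray(inf,u,v,.05)[:2] for u,v in c[:,0].astype(float)]).astype(np.float32)
r=cv2.minAreaRect(P*1000);print("cover",r,np.round(cv2.boxPoints(r)))
a=cv2.resize(p[205:295,140:260],None,fx=5,fy=5,interpolation=cv2.INTER_CUBIC)
e=cv2.resize(p[235:295,295:425],None,fx=5,fy=5,interpolation=cv2.INTER_CUBIC)
W=np.zeros((450+300,650,3),np.uint8); W[:450,:600]=a; W[450:]=e
cv2.imwrite("pics/crop1.png",cv2.resize(W,(520,600)))
```

```text
top [367.59090909 375.96969697] mm [ 282. -253.] [18. 69.] 43.2
top [638.24137931 380.76551724] mm [ 260. -791.] [  6. 139.] 86.5
top [505.56756757 304.36486486] mm [ 417. -533.] [18. 70.] 24.9
top [371.3853211  265.03669725] mm [ 500. -267.] [92. 26.] 81.1
side [433.79166667 247.35416667] mm [ 282. -244.] [23. 77.] 42.3
side [350.61290323 225.83870968] mm [ 499. -263.] [102.  27.] 81.3
side [399.65789474 172.84210526] mm [ 416. -523.] [20. 77.] 25.4
side [476.57575758 113.73737374] mm [ 224. -933.] [322.  14.] 89.8
lever all ((505.8133544921875, -229.66807556152344), (168.98532104492188, 26.17072296142578), 81.14739227294922) [[ 480. -311.]
 [ 506. -315.]
 [ 532. -148.]
 [ 506. -144.]]
cover ((537.3187866210938, 80.03453826904297), (87.25457763671875, 120.49454498291016), 17.991722106933594) [[477. 124.]
 [514.   9.]
 [597.  36.]
 [560. 151.]]
```

View pics/crop1.png

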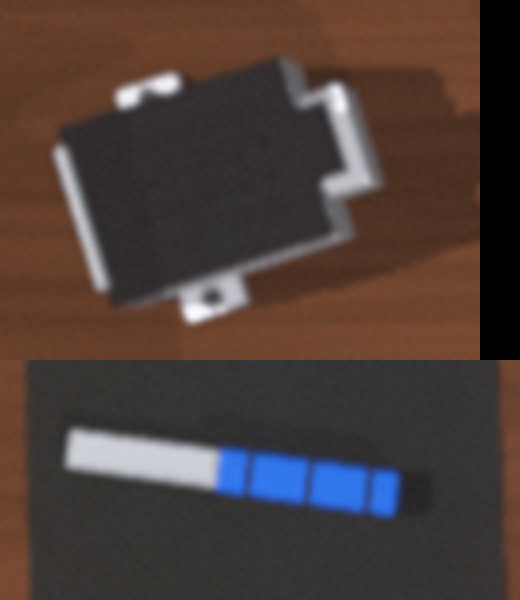

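The crop confirms the choice. The mat lever measures 90x22 mm at its handle and 165 mm overall; the other two handles are about 70x16 mm. The dark end at crop (415,492) is a shadow. The tab is at crop (335,145) and the box yaw is about 108°. Next I hover over the handle and check with the wrist camera.

```bash
cat >> h.py <<'E'
def row(pos,ang,pitch=0,st=None):
    """row (cm,rad) bringing TCP to pos with tool x at world yaw ang(deg), tool z down; pitch(rad) about tool y (+: tool x end goes down... sign checked)"""
    st=st or ctrl.get_state(); Rc=R.from_quat(st["tcp_rot"])
    a=np.radians(ang); Rt=R.from_matrix(np.array([[np.cos(a),np.sin(a),0],[np.sin(a),-np.cos(a),0],[0,0,-1]]).T.T)*R.from_euler('y',pitch)
    t=Rc.inv().apply(np.array(pos)-st["eef_pos"])*100; r=(Rc.inv()*Rt).as_rotvec()
    return np.round(t,2),np.round(r,3)
E
python3 - <<'E'
from h import *
print(row([.5023,-.252,.16],81.1))
E
```

```text
(array([ 35.19, -23.62,   7.07]), array([-0.002, -0.001, -0.987]))
```

```bash
python3 -m crank '[[3.5,-2.4,0,0,0,-0.1],[7,-4.8,0,0,0,-0.2],[10.5,-7.1,1,0,0,-0.3],[14,-9.5,2,0,0,-0.4],[17.6,-11.8,3,0,0,-0.5],[21.1,-14.2,4,0,0,-0.6],[24.6,-16.5,5,0,0,-0.7],[28.2,-18.9,6,0,0,-0.8],[31.7,-21.3,7.1,0,0,-0.9],[35.2,-23.6,7.1,0,0,-0.987]]'
python3 -m crank '[[0,0,0,0,0,0],[0,0,0,0,0,0]]' 0.6 40
python3 - <<'E'
from h import *
import pickle
inf=cam("wrist"); p,d=ctrl.read_camera("wrist"); pickle.dump((inf,p,d),open("w1.pkl","wb"));cv2.imwrite("pics/w1.png",p)
print(row([.5023,-.252,.16],81.1), inf[1])
E
```

```text
time: 1.1
eef_pos: [0.502, -0.2503, 0.1579]
tcp_rot: [0.759, 0.652, -0.0, -0.002]
contact_force: [0.6, 1.1, -0.7]
opening: 1.002
finger_force: 0.0
time: 1.3
eef_pos: [0.5028, -0.2521, 0.1599]
tcp_rot: [0.759, 0.651, -0.0, -0.0]
contact_force: [0.8, -0.2, -1.4]
opening: 0.693
finger_force: 0.0
(array([ 0.1 , -0.03,  0.02]), array([-0.,  0.,  0.])) [ 0.5154481  -0.17156353  0.30303035]
```

View pics/w1.png

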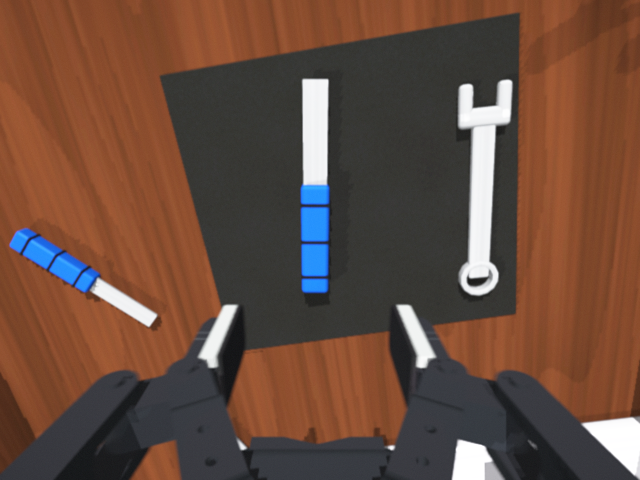

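The wrist view shows the lever upright in the image, with its tip at (315,80) and its handle from (315,186) to (315,292). It is centred between the fingers. The wrench is well clear at (483,190).

Run:
```python
from h import *
import pickle
inf,p,d=pickle.load(open("w1.pkl","rb"))
hsv=cv2.cvtColor(p,cv2.COLOR_BGR2HSV)
roi=np.zeros(p.shape[:2],np.uint8); roi[60:310,280:350]=255
for nm,m,z in(("blue",cv2.inRange(hsv,(100,120,60),(130,255,255)),.019),("blade",cv2.inRange(hsv,(0,0,150),(180,60,255)),.012)):
    m=cv2.morphologyEx(m&roi,cv2.MORPH_CLOSE,np.ones((5,5)))
    c=max(cv2.findContours(m,cv2.RETR_EXTERNAL,cv2.CHAIN_APPROX_NONE)[0],key=cv2.contourArea)
    P=np.array([ray(inf,u,v,z)[:2] for u,v in c[:,0].astype(float)]).astype(np.float32)
    r=cv2.minAreaRect(P*1000); print(nm,np.round(r[0],1),np.round(r[1],1),round(r[2],2))
    l=cv2.fitLine(P,cv2.DIST_L2,0,.01,.01).ravel(); print(np.degrees(np.arctan2(l[1],l[0])))
    print(np.round(np.median(d[m>0]),4))
print(inf[1][2])
```

```text
blue [ 499.  -265.6] [91.3 22.9] 81.25
80.943695
0.2987
blade [ 511.7 -184.7] [75.  18.7] 81.1
80.96806
0.2787
0.3030303455714293
```

```bash
python3 -c "
from h import *
print(row([.5015,-.251,.0055],81.0))"
python3 -m crank '[[-0.03,0.1,3,0,0,0],[0.1,0.1,6,0,0,0],[0.1,0.1,9,0,0,0],[0.1,0.1,11.5,0,0,0],[0.1,0.1,13.5,0,0,0],[0.1,0.1,15,0,0,0],[0.1,0.1,15.44,0,0,0],[0.1,0.1,15.44,0,0,0]]' 0.6 40
```

```text
(array([ 0.19, -0.12, 15.47]), array([-0.   ,  0.   ,  0.002]))
time: 2.15
eef_pos: [0.5034, -0.2527, 0.0056]
tcp_rot: [0.76, 0.65, -0.0, -0.0]
contact_force: [-0.3, -0.0, 0.1]
opening: 0.602
finger_force: 0.0
```

```bash
python3 -m crank '[[0.1,-0.22,0,0,0,0],[0.1,-0.22,0,0,0,0]]'
python3 -m crank '[[0,0,0,0,0,0],[0,0,0,0,0,0],[0,0,0,0,0,0],[0,0,0,0,0,0],[0,0,0,0,0,0],[0,0,0,0,0,0]]' 0.0 90
```

```text
time: 2.35
eef_pos: [0.5024, -0.2512, 0.0072]
tcp_rot: [0.76, 0.65, 0.0, 0.001]
contact_force: [0.3, -0.1, -0.1]
opening: 0.597
finger_force: 0.0
time: 2.95
eef_pos: [0.5025, -0.2511, 0.007]
tcp_rot: [0.76, 0.65, 0.0, 0.001]
contact_force: [-0.8, 0.6, 5.5]
opening: 0.228
finger_force: 89.5
```

```bash
python3 -m crank '[[0,0,-2,0,0,0],[0,0,-4,0,0,0],[0,0,-6,0,0,0],[0,0,-8,0,0,0],[0,0,-10,0,0,0],[0,0,-10,0,0,0],[0,0,-10,0,0,0]]' 
python3 -c "
from h import *
print(row([.6076,-.1363,.10],108))"
```

```text
time: 3.65
eef_pos: [0.5015, -0.2505, 0.1053]
tcp_rot: [0.76, 0.65, -0.0, -0.0]
contact_force: [-0.6, 0.1, -1.0]
opening: 0.229
finger_force: 88.7
(array([12.92,  8.72,  0.53]), array([-0.   , -0.   , -0.469]))
```

```bash
python3 -m crank '[[2.6,1.7,0,0,0,-0.09],[5.2,3.5,0,0,0,-0.19],[7.8,5.2,0.3,0,0,-0.28],[10.4,7,0.5,0,0,-0.38],[12.9,8.7,0.5,0,0,-0.47],[12.9,8.7,0.5,0,0,-0.47],[12.9,8.7,0.5,0,0,-0.47]]'
python3 - <<'E'
from h import *
import pickle
inf=cam("wrist"); p,d=ctrl.read_camera("wrist"); pickle.dump((inf,p,d,ctrl.get_state()),open("w2.pkl","wb"));cv2.imwrite("pics/w2.png",p)
E
```

```text
time: 4.35
eef_pos: [0.6067, -0.1359, 0.0987]
tcp_rot: [0.587, 0.809, -0.001, -0.002]
contact_force: [-0.0, -0.9, -1.8]
opening: 0.23
finger_force: 88.7
```

View pics/w2.png

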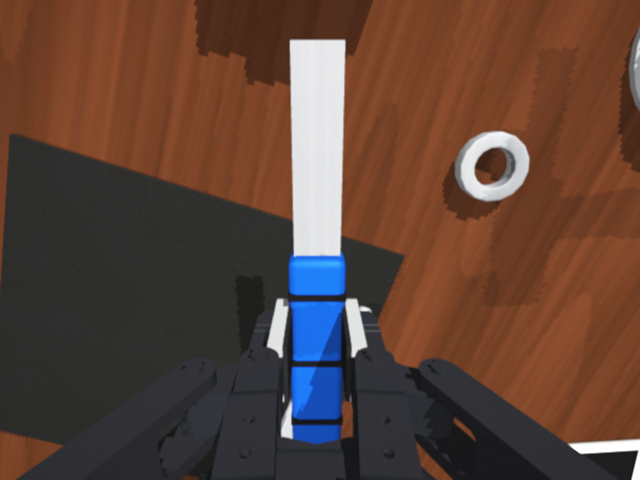

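The wrist view shows the lever held square, its blade running from (317,255) to the tip at (317,40). The blade looks wider at the tip, so it may be pitched up. The box is still beyond the top edge of the image.

```bash
cat >> h.py <<'E'
def tipfit(inf,p,d,st,roi):
    """blade points in tool frame: (tip xyz mm, pitch deg, yaw deg)"""
    K,o,q=inf; hsv=cv2.cvtColor(p,cv2.COLOR_BGR2HSV); m=np.zeros(d.shape,np.uint8); v0,v1,u0,u1=roi
    m[v0:v1,u0:u1]=cv2.inRange(hsv,(0,0,180),(180,40,255))[v0:v1,u0:u1]; m=cv2.erode(m,np.ones((5,5)))
    v,u=np.nonzero((m>0)&(d>0)); z=d[v,u]; P=(rot(q)@(np.linalg.inv(K)@np.stack([u,v,np.ones_like(u)])*z)).T+o
    T=R.from_quat(st["tcp_rot"]).inv().apply(P-st["eef_pos"])*1000
    k=np.abs(T[:,2]-np.median(T[:,2]))<25; T=T[k]
    a=np.polyfit(T[:,0],T[:,2],1); b=np.polyfit(T[:,0],T[:,1],1); x=T[:,0].max()
    return "tip x %.1f y %.1f ztop %.1f"%(x,np.polyval(b,x),np.polyval(a,x)),"slope z %.3f y %.3f"%(a[0],b[0]),len(T),T[:,0].min()
E
python3 - <<'E'
from h import *
import pickle
inf,p,d,st=pickle.load(open("w2.pkl","rb"))
print(tipfit(inf,p,d,st,(35,245,280,360)))
inf,p,d=pickle.load(open("w1.pkl","rb"))
E
```

```text
('tip x 104.7 y 0.1 ztop -5.5', 'slope z -0.000 y 0.001', 9384, np.float64(35.29506099339466))
```

```bash
python3 -m crank '[[1,1,-2,0,0,0],[2,2,-4,0,0,0],[3,3,-6,0,0,0],[4,4,-8,0,0,0],[5,5,-10,0,0,0],[5,5,-10,0,0,0],[5,5,-10,0,0,0]]'
python3 - <<'E'
from h import *
import pickle
inf=cam("wrist"); p,d=ctrl.read_camera("wrist"); pickle.dump((inf,p,d,ctrl.get_state()),open("w3.pkl","wb"));cv2.imwrite("pics/w3.png",p)
E
```

```text
time: 5.1
eef_pos: [0.639, -0.0746, 0.2003]
tcp_rot: [0.588, 0.809, -0.0, -0.0]
contact_force: [0.0, 0.3, -0.8]
opening: 0.229
finger_force: 88.8
```

View pics/w3.png

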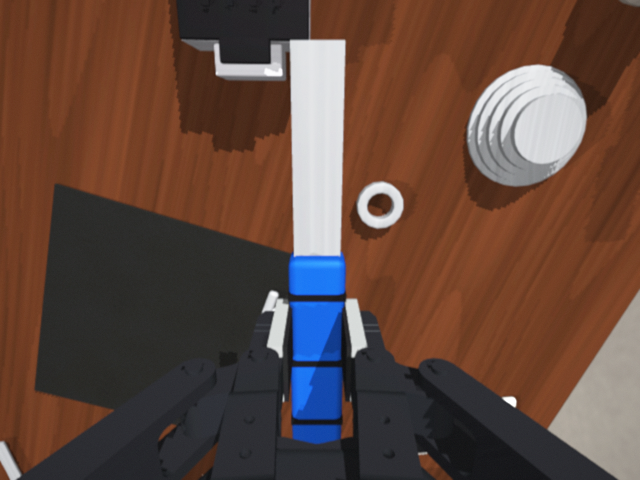

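The wrist view shows the cover's front edge along row 40, columns 178 to 310. The tab's front edge is at about (246,62), columns 219 to 272, and the white sill runs below it to row 78. I will measure them from depth.

Run:
```python
from h import *
import pickle
inf,p,d,st=pickle.load(open("w3.pkl","rb"))
K,o,q=inf; v,u=np.mgrid[0:95,150:315]; v=v.ravel();u=u.ravel(); z=d[v,u]
P=((rot(q)@(np.linalg.inv(K)@np.stack([u,v,np.ones_like(u)])*z)).T+o)*1000
hv=p[v,u].max(1)
print(np.histogram(P[:,2],bins=np.arange(-4,64,4)))
dark=(P[:,2]>44)&(P[:,2]<60)&(hv<90)
sill=(P[:,2]>32)&(P[:,2]<41)
print("cover z",np.median(P[dark,2]),"sill z",np.median(P[sill,2]))
# front edge line of cover: per column lowest dark row
pts=[];tab=[]
for c in range(170,308):
    s=dark&(u==c)
    if s.sum()<3: continue
    r=v[s].max(); (tab if 221<=c<=270 else pts if (c<212 or c>278) else []).append((c,r))
print(tab[::8],pts[::8])
pts=np.array(pts,float);tab=np.array(tab,float)
for nm,a in(("edge",pts),("tab",tab)):
    W=np.array([ray(inf,x,y+.5,.0505)[:2]*1000 for x,y in a])
    l=np.polyfit(W[:,0],W[:,1],1); print(nm,W.mean(0),"yaw",np.degrees(np.arctan(l[0]))+90, "resid",np.std(W[:,1]-np.polyval(l,W[:,0])))
# tab sides at rows 48-58, and cover sides rows 5-35
for rr in((46,58),(5,34)):
    L=[];
    for r in range(*rr):
        s=dark&(v==r)
        if s.sum(): L.append((u[s].min(),u[s].max()))
    L=np.median(np.array(L),0); m=np.mean(rr); print(rr,L,[np.round(ray(inf,x,m,.0505)*1000,1) for x in L])
s=sill; print("sill pts mean",P[s].mean(0), [np.round(x,1) for x in (P[s]@np.array([-.309,.951,0])).min(keepdims=True)])
```

```text
(array([1125, 4721,   80,   53,   59,   74,   45,   83,   66,  374,  907,
         71,   73, 5594,  955,    0]), array([-4,  0,  4,  8, 12, 16, 20, 24, 28, 32, 36, 40, 44, 48, 52, 56, 60]))
cover z 51.14257609463796 sill z 36.52050503168691
[(221, np.int64(61)), (229, np.int64(62)), (237, np.int64(63)), (245, np.int64(63)), (253, np.int64(63)), (261, np.int64(63)), (269, np.int64(63))] [(176, np.int64(2)), (184, np.int64(39)), (192, np.int64(39)), (200, np.int64(39)), (208, np.int64(39)), (283, np.int64(40)), (291, np.int64(38)), (299, np.int64(38)), (307, np.int64(38))]
edge [545.72590691  33.66511203] yaw 106.48355726905595 resid 3.607361341674691
tab [554.7011215   19.95304644] yaw 106.72871578970853 resid 0.2484918139198576
(46, 58) [220.  269.5] [array([535.9,  21.3,  50.5]), array([568.9,  32.1,  50.5])]
(5, 34) [178. 308.] [array([503.9,  32. ,  50.5]), array([588.5,  59.5,  50.5])]
sill pts mean [556.02367262  21.74105337  36.47398846] [np.float64(-160.1)]
```

```bash
cat >> h.py <<'E'
EX=np.array([-.309,.951,0]);EY=np.array([.951,.309,0])
def tips(s,w,z,pitch=0,tx=.1055,tz=-.0045):
    """row bringing blade tip mid to box coords s (along EX from tab front +: under), w lateral (0 mid), z"""
    a=np.radians(108); Rt=R.from_matrix(np.array([[np.cos(a),np.sin(a),0],[np.sin(a),-np.cos(a),0],[0,0,-1]]).T)*R.from_euler('y',pitch)
    tip=EX*(s-.1524)+EY*(w+.5336)+np.array([0,0,z]); pos=tip-Rt.apply([tx,0,tz])
    st=ctrl.get_state(); Rc=R.from_quat(st["tcp_rot"])
    return np.round(Rc.inv().apply(pos-st["eef_pos"])*100,2),np.round((Rc.inv()*Rt).as_rotvec(),3)
E
python3 -c "
from h import *
print(tips(-.033,0,.0408),tips(-.033,0,.0408,.2))"
```

```text
(array([-2.28, -5.02, 16.3 ]), array([-0.002, -0.001, -0.   ])) (array([-1.99, -5.01, 18.39]), array([-0.002,  0.199, -0.001]))
```

```bash
python3 -m crank '[[-2.3,-2.5,2,0,0,0],[-2.3,-5,5,0,0,0],[-2.3,-5,8,0,0,0],[-2.3,-5,11,0,0,0],[-2.3,-5,14,0,0,0],[-2.3,-5,16.3,0,0,0],[-2.3,-5,16.3,0,0,0],[-2.3,-5,16.3,0,0,0]]'
python3 - <<'E'
from h import *
import pickle
print(tips(-.033,0,.0408))
inf=cam("side"); p,d=ctrl.read_camera("side"); q=p[180:380,200:420]; cv2.imwrite("pics/s1.png",cv2.resize(q,None,fx=2.7,fy=2.7))
inf=cam("wrist"); p,d=ctrl.read_camera("wrist");print(tipfit(inf,p,d,ctrl.get_state(),(35,245,280,360)))
E
```

```text
time: 5.95
eef_pos: [0.598, -0.1114, 0.0366]
tcp_rot: [0.588, 0.809, -0.0, -0.001]
contact_force: [0.3, -1.0, -0.4]
opening: 0.227
finger_force: 88.8
(array([-0.02, -0.07,  0.03]), array([-0.003, -0.002, -0.   ]))
('tip x 104.6 y -0.9 ztop -5.0', 'slope z -0.002 y 0.002', 9370, np.float64(34.90886418463877))
```

View pics/s1.png

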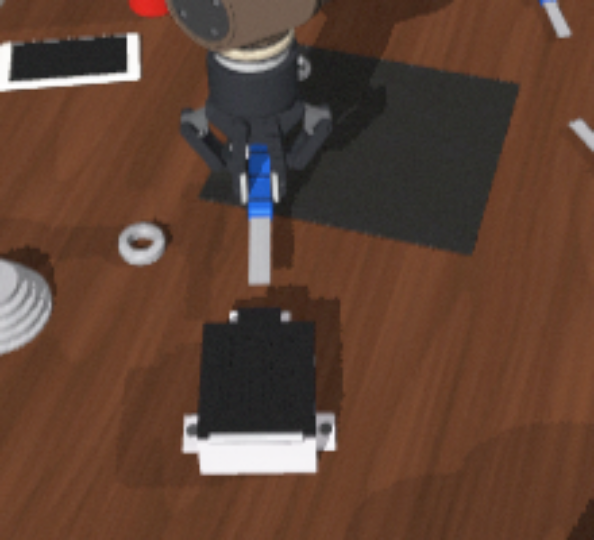

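The side crop shows the blade tip at (260,283) lined up in front of the tab at (260,315). I slide it in now.

```bash
python3 -m crank '[[1,-0.05,0,0,0,0],[2,-0.05,0,0,0,0],[2.8,-0.05,0,0,0,0],[3.3,-0.05,0,0,0,0],[3.7,-0.05,0,0,0,0],[4.1,-0.05,0,0,0,0],[4.4,-0.05,0,0,0,0],[4.4,-0.05,0,0,0,0],[4.4,-0.05,0,0,0,0]]'
python3 - <<'E'
from h import *
st=ctrl.get_state(); print(st["contact_force"],st["wrist_torque"]); print(tips(.011,0,.0408))
p,d=ctrl.read_camera("side"); cv2.imwrite("pics/s2.png",p)
p,d=ctrl.read_camera("wrist"); cv2.imwrite("pics/w4.png",p)
E
```

```text
time: 6.95
eef_pos: [0.5853, -0.0694, 0.0379]
tcp_rot: [0.587, 0.809, -0.0, 0.0]
contact_force: [-0.9, 0.3, -2.3]
opening: 0.231
finger_force: 88.8
[-0.93291435  0.27537939 -2.31079425] [ 0.0080407   0.01552798 -0.03330838]
(array([-0.  , -0.16,  0.16]), array([0.   , 0.   , 0.001]))
```

View pics/w4.png

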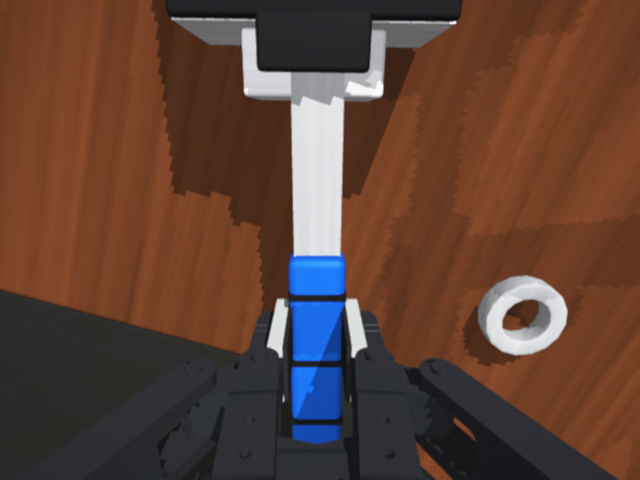

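The blade is under the tab: it disappears at (317,72) beneath the tab's front edge, centred on columns 258 to 370. I work out the lift arc next.

```bash
cat >> h.py <<'E'
def seq(st0,lst,tx=105.5,tz=-4.5):
    """tip poses (s,z mm,pitch) -> rows relative to nominal st0, in x(s),z plane of tool"""
    def pose(s,z,p):
        c,n=np.cos(p),np.sin(p); # tool x = (c, n) in (s,up); tool z(down) = (n,-c)
        return np.array([s,z])-tx*np.array([c,n])-tz*np.array([n,-c]),p
    P0,p0=pose(*st0); c,n=np.cos(p0),np.sin(p0)
    for l in lst:
        D=pose(*l)[0]-P0; print([round((D@[c,n])/10,2),0,round((D@[n,-c])/10,2),0,round(l[2]-p0,2),0])
def arc(th,r=112,pitch=.2):
    return (125-r*np.cos(th), 45.5+r*np.sin(th)-1.25, pitch)
E
python3 - <<'E'
from h import *
s0=(11,40.8,0)
A=[(11,40.8,.1),(11,41.5,.2),(11.5,43.5,.2)]+[arc(t) for t in(.03,.1,.2,.3,.4)]
seq(s0,A);print()
B=[arc(t) for t in np.arange(.5,1.21,.1)]; seq(A[-1],B);print()
C=[arc(t) for t in np.arange(1.3,1.81,.1)]; seq(B[-1],C)
E
```

```text
[np.float64(0.1), 0, np.float64(1.05), 0, 0.1, 0]
[np.float64(0.3), 0, np.float64(2.02), 0, 0.2, 0]
[np.float64(0.35), 0, np.float64(1.82), 0, 0.2, 0]
[np.float64(0.5), 0, np.float64(1.41), 0, 0.2, 0]
[np.float64(0.56), 0, np.float64(0.62), 0, 0.2, 0]
[np.float64(0.72), 0, np.float64(-0.48), 0, 0.2, 0]
[np.float64(1.0), 0, np.float64(-1.57), 0, 0.2, 0]
[np.float64(1.38), 0, np.float64(-2.62), 0, 0.2, 0]

[np.float64(0.68), 0, np.float64(-0.89), 0, 0.0, 0]
[np.float64(1.44), 0, np.float64(-1.71), 0, 0.0, 0]
[np.float64(2.28), 0, np.float64(-2.45), 0, 0.0, 0]
[np.float64(3.19), 0, np.float64(-3.1), 0, 0.0, 0]
[np.float64(4.16), 0, np.float64(-3.66), 0, 0.0, 0]
[np.float64(5.19), 0, np.float64(-4.11), 0, 0.0, 0]
[np.float64(6.25), 0, np.float64(-4.47), 0, 0.0, 0]
[np.float64(7.34), 0, np.float64(-4.71), 0, 0.0, 0]

[np.float64(1.11), 0, np.float64(-0.13), 0, 0.0, 0]
[np.float64(2.23), 0, np.float64(-0.16), 0, 0.0, 0]
[np.float64(3.35), 0, np.float64(-0.07), 0, 0.0, 0]
[np.float64(4.45), 0, np.float64(0.13), 0, 0.0, 0]
[np.float64(5.52), 0, np.float64(0.44), 0, 0.0, 0]
[np.float64(6.56), 0, np.float64(0.85), 0, 0.0, 0]
```

```bash
python3 -m crank '[[0.05,0,0.5,0,0.05,0],[0.1,0,1.05,0,0.1,0],[0.2,0,1.55,0,0.15,0],[0.25,0,2,0,0.2,0],[0.3,0,1.8,0,0.2,0],[0.4,0,1.4,0,0.2,0],[0.5,0,1,0,0.2,0],[0.56,0,0.6,0,0.2,0]]'
python3 - <<'E'
from h import *
st=ctrl.get_state(); print(st["contact_force"],st["wrist_torque"])
p,d=ctrl.read_camera("wrist"); cv2.imwrite("pics/w5.png",p)
st=ctrl.get_state(); inf=cam("wrist"); K,o,q=inf
def pt(u,v): return (o+rot(q)@(np.linalg.solve(K,[u,v,1.])*d[v,u]))*1000
for u,v in((317,55),(317,20),(200,5),(420,5),(317,150),(317,230)): 
    P=pt(u,v); print(u,v,np.round([P@EX+152.4,P@EY-533.6,P[2]],1), p[v,u])
E
```

```text
time: 7.85
eef_pos: [0.5836, -0.064, 0.0326]
tcp_rot: [0.584, 0.806, 0.058, -0.08]
contact_force: [0.0, -1.1, -1.7]
opening: 0.233
finger_force: 88.7
[ 0.04285665 -1.12194762 -1.74910389] [-0.54423942 -0.16399598  0.02764476]
317 55 [ 6.4  1.4 64.4] [51 47 50]
317 20 [17.1  1.4 63.5] [56 52 56]
200 5 [ 22.  -35.5  62.4] [38 35 36]
420 5 [21.9 33.8 62.8] [62 58 61]
317 150 [-21.6   1.5  52.9] [211 207 206]
317 230 [-50.7   1.6  47.8] [210 206 204]
```

Run:
```python
from h import *
A=[arc(t) for t in np.arange(.2,1.11,.1)]; seq(arc(.1),A); print(); seq(A[-1],[arc(t) for t in np.arange(1.2,1.86,.08)])
```

```text
[np.float64(0.38), 0, np.float64(-1.05), 0, 0.0, 0]
[np.float64(0.87), 0, np.float64(-2.06), 0, 0.0, 0]
[np.float64(1.46), 0, np.float64(-3.01), 0, 0.0, 0]
[np.float64(2.13), 0, np.float64(-3.91), 0, 0.0, 0]
[np.float64(2.9), 0, np.float64(-4.72), 0, 0.0, 0]
[np.float64(3.74), 0, np.float64(-5.46), 0, 0.0, 0]
[np.float64(4.65), 0, np.float64(-6.11), 0, 0.0, 0]
[np.float64(5.62), 0, np.float64(-6.67), 0, 0.0, 0]
[np.float64(6.64), 0, np.float64(-7.13), 0, 0.0, 0]
[np.float64(7.7), 0, np.float64(-7.48), 0, 0.0, 0]

[np.float64(1.09), 0, np.float64(-0.25), 0, 0.0, 0]
[np.float64(1.98), 0, np.float64(-0.36), 0, 0.0, 0]
[np.float64(2.88), 0, np.float64(-0.41), 0, 0.0, 0]
[np.float64(3.77), 0, np.float64(-0.38), 0, 0.0, 0]
[np.float64(4.66), 0, np.float64(-0.28), 0, 0.0, 0]
[np.float64(5.54), 0, np.float64(-0.12), 0, 0.0, 0]
[np.float64(6.4), 0, np.float64(0.12), 0, 0.0, 0]
[np.float64(7.25), 0, np.float64(0.43), 0, 0.0, 0]
[np.float64(8.06), 0, np.float64(0.8), 0, 0.0, 0]
```

```bash
python3 -m crank '[[0.4,0,-1.05,0,0,0],[0.85,0,-2.05,0,0,0],[1.45,0,-3,0,0,0],[2.15,0,-3.9,0,0,0],[2.9,0,-4.7,0,0,0],[3.75,0,-5.45,0,0,0],[4.65,0,-6.1,0,0,0],[5.6,0,-6.65,0,0,0],[6.65,0,-7.15,0,0,0],[7.7,0,-7.5,0,0,0]]'
python3 - <<'E'
from h import *
import pickle
p,d=ctrl.read_camera("wrist"); 
inf=cam("wrist"); s=cam("side"); q,e=ctrl.read_camera("side"); W=np.hstack([cv2.resize(p,(400,300)),cv2.resize(q[160:400,180:500],(400,300))]); cv2.imwrite("pics/ws6.png",W)
E
```

```text
time: 8.9
eef_pos: [0.5648, -0.0058, 0.1215]
tcp_rot: [0.585, 0.805, 0.059, -0.08]
contact_force: [0.3, -0.6, -3.4]
opening: 0.228
finger_force: 88.6
```

View pics/ws6.png

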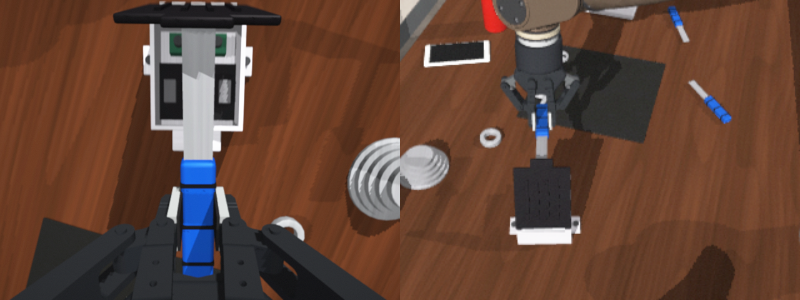

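The cover is up at about 1.1 rad on the blade. In the left half its edge is at (198,15) and the opened box shows below it, with the main fuse under the blade. I carry on along the arc.

```bash
python3 -m crank '[[1.1,0,-0.25,0,0,0],[2,0,-0.35,0,0,0],[2.9,0,-0.4,0,0,0],[3.75,0,-0.4,0,0,0],[4.65,0,-0.3,0,0,0],[5.55,0,-0.1,0,0,0],[6.4,0,0.1,0,0,0],[7.2,0,0.4,0,0,0],[7.9,0,0.75,0,0,0],[7.9,0,0.75,0,0,0]]'
python3 - <<'E'
from h import *
p,d=ctrl.read_camera("wrist"); inf=cam("wrist"); K,o,q=inf
v,u=np.mgrid[0:480:4,0:640:4]; v=v.ravel();u=u.ravel(); k=(d[v,u]>0); v=v[k];u=u[k]
P=((rot(q)@(np.linalg.inv(K)@np.stack([u,v,np.ones_like(u)])*d[v,u])).T+o)*1000
B=np.stack([P@EX+152.4,P@EY-533.6,P[:,2]],1)
k=(np.abs(B[:,1])<44)&(np.abs(B[:,1])>12)&(B[:,2]>70)&(B[:,0]>90)&(p[v,u].max(1)<100)
print(k.sum(), B[k].min(0),B[k].max(0)); 
if k.sum()>10: a=np.polyfit(B[k][:,2],B[k][:,0],1); print("theta",1.5708+np.arctan(a[0]))
q2,e=ctrl.read_camera("side"); cv2.imwrite("pics/ws7.png",np.hstack([cv2.resize(p,(400,300)),cv2.resize(q2[160:400,180:500],(400,300))]))
E
```

```text
time: 10.0
eef_pos: [0.5391, 0.0698, 0.1284]
tcp_rot: [0.584, 0.806, 0.058, -0.082]
contact_force: [0.0, 0.3, -1.3]
opening: 0.223
finger_force: 88.8
1156 [130.54775551 -43.26019984  70.47469497] [160.65243723  43.92935791 167.12693587]
theta 1.8525339213465593
```

The cover stands at about 1.85 rad. I retract and carry the lever back to its spot on the mat.

```bash
python3 -m crank '[[-1,0,-0.2,0,0,0],[-3,0,-0.6,0,0,0],[-6,0,-1.2,0,-0.05,0],[-9,0,-1.8,0,-0.1,0],[-12,0,-2.4,0,-0.15,0],[-14,0,-2.8,0,-0.2,0],[-14,0,-2.8,0,-0.2,0],[-14,0,-2.8,0,-0.2,0]]'
python3 - <<'E'
from h import *
print(row([.502,-.2508,.09],81.0))
E
```

```text
time: 10.9
eef_pos: [0.5842, -0.0674, 0.1284]
tcp_rot: [0.588, 0.809, 0.0, -0.001]
contact_force: [-0.5, 0.5, -1.8]
opening: 0.228
finger_force: 88.8
(array([-14.91, -13.48,   3.82]), array([-0.001, -0.002,  0.471]))
```

```bash
python3 -m crank '[[-2.5,-2.2,0,0,0,0.08],[-5,-4.5,0,0,0,0.16],[-7.5,-6.7,0.5,0,0,0.24],[-10,-9,1.5,0,0,0.32],[-12.5,-11.3,2.5,0,0,0.4],[-14.9,-13.5,3.8,0,0,0.47],[-14.9,-13.5,3.8,0,0,0.47],[-14.9,-13.5,3.8,0,0,0.47]]'
python3 - <<'E'
from h import *
print(row([.502,-.2508,.09],81.0))
inf=cam("wrist"); p,d=ctrl.read_camera("wrist");print(tipfit(inf,p,d,ctrl.get_state(),(35,245,280,360)))
E
```

```text
time: 11.7
eef_pos: [0.5019, -0.2502, 0.0903]
tcp_rot: [0.76, 0.65, 0.0, -0.001]
contact_force: [0.2, -0.4, -1.3]
opening: 0.232
finger_force: 88.8
(array([-0.06,  0.02,  0.03]), array([-0.001, -0.002,  0.001]))
('tip x 103.7 y -0.1 ztop -5.4', 'slope z -0.000 y 0.004', 9372, np.float64(34.215599855428046))
```

```bash
python3 -m crank '[[0,0,2,0,0,0],[0,0,4,0,0,0],[0,0,6,0,0,0],[0,0,7.5,0,0,0],[0,0,8,0,0,0],[0,0,8.2,0,0,0],[0,0,8.2,0,0,0],[0,0,8.2,0,0,0]]'
python3 -m crank '[[0,0,0.05,0,0,0],[0,0,0.1,0,0,0],[0,0,0.15,0,0,0],[0,0,0.15,0,0,0]]'
```

```text
time: 12.55
eef_pos: [0.5031, -0.2511, 0.0098]
tcp_rot: [0.76, 0.65, 0.0, 0.001]
contact_force: [-0.4, 0.3, -0.9]
opening: 0.225
finger_force: 88.8
time: 12.95
eef_pos: [0.5022, -0.2507, 0.0072]
tcp_rot: [0.76, 0.65, 0.0, -0.0]
contact_force: [0.5, -0.1, -1.0]
opening: 0.23
finger_force: 88.8
```

```bash
python3 -m crank '[[0,0,0.05,0,0,0],[0,0,0.1,0,0,0],[0,0,0.1,0,0,0]]'
python3 -m crank '[[0,0,0.05,0,0,0],[0,0,0.05,0,0,0]]'
```

```text
time: 13.25
eef_pos: [0.5023, -0.2507, 0.007]
tcp_rot: [0.76, 0.65, -0.0, -0.0]
contact_force: [-1.2, 1.3, 4.9]
opening: 0.225
finger_force: 89.7
time: 13.45
eef_pos: [0.5023, -0.2507, 0.007]
tcp_rot: [0.76, 0.65, -0.0, -0.0]
contact_force: [-3.9, 2.2, 7.8]
opening: 0.23
finger_force: 90.0
```

Contact with the mat. I release slowly, then rise straight up.

```bash
python3 -m crank '[[0,0,0,0,0,0],[0,0,0,0,0,0],[0,0,0,0,0,0],[0,0,0,0,0,0],[0,0,0,0,0,0]]' 0.6 40
python3 -m crank '[[0,0,-1,0,0,0],[0,0,-3,0,0,0],[0,0,-6,0,0,0],[0,0,-10,0,0,0],[0,0,-14,0,0,0],[0,0,-18,0,0,0],[0,0,-18,0,0,0],[0,0,-18,0,0,0]]'
python3 - <<'E'
from h import *
import pickle
for n in("top","wrist"):
    inf=cam(n); p,d=ctrl.read_camera(n); pickle.dump((inf,p,d),open(n+"8.pkl","wb"))
    if n=="top": T=p
cv2.imwrite("pics/t8.png",np.hstack([cv2.resize(T[160:320,130:430],(400,213)),cv2.resize(p,(284,213))]))
c=cv2.resize(T[205:295,140:260],None,fx=3,fy=3); 
# large fuse: ray from top camera
inf=cam("top"); X=EX*(.055-.1524)+EY*.5336+np.array([0,0,.038]); print(X, proj(inf,X))
print(row(X+[0,0,.12],108), row(X+[0,0,.12],18))
E
```

```text
time: 13.95
eef_pos: [0.5023, -0.2506, 0.0055]
tcp_rot: [0.76, 0.65, -0.0, -0.0]
contact_force: [0.0, 0.4, 0.0]
opening: 0.601
finger_force: 0.0
time: 14.75
eef_pos: [0.503, -0.2511, 0.1879]
tcp_rot: [0.76, 0.65, 0.0, 0.002]
contact_force: [0.5, -0.1, -0.1]
opening: 0.601
finger_force: 0.0
[0.5375502 0.072255  0.038    ] [197.54931549 248.4935881 ]
(array([32.4 , -1.42,  2.7 ]), array([-0.002, -0.001, -0.469])) (array([32.4 , -1.42,  2.7 ]), array([-0.002,  0.   ,  1.102]))
```

View pics/t8.png

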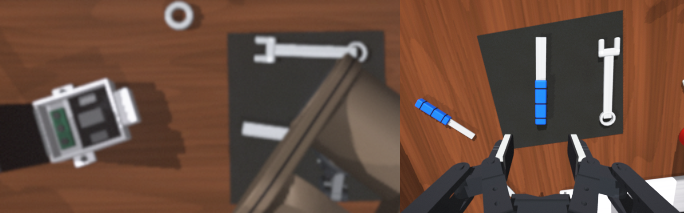

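The lever lies flat on the mat at (541,85) in the wrist half. The box is open at (85,120) in the top half. I shut the gripper, hover in front of the box and measure the fuse.

```bash
python3 -c "
from h import *
X=EX*(-.03-.1524)+EY*.5336+np.array([0,0,.17]); print(row(X,108))"
```

```text
(array([24.82,  2.42,  1.49]), array([-0.002, -0.001, -0.469]))
```

```bash
python3 -m crank '[[4,0.4,0,0,0,-0.08],[8,0.8,0,0,0,-0.16],[12,1.2,0.4,0,0,-0.24],[16,1.6,0.8,0,0,-0.32],[20,2,1.2,0,0,-0.4],[24.8,2.4,1.5,0,0,-0.47],[24.8,2.4,1.5,0,0,-0.47],[24.8,2.4,1.5,0,0,-0.47]]' 0 40
python3 - <<'E'
from h import *
import pickle
inf=cam("wrist"); p,d=ctrl.read_camera("wrist"); K,o,q=inf; pickle.dump((inf,p,d),open("w9.pkl","wb")); cv2.imwrite("pics/w9.png",p)
v,u=np.mgrid[0:480,0:640]; v=v.ravel();u=u.ravel(); k=(d[v,u]>0); v=v[k];u=u[k]
P=((rot(q)@(np.linalg.inv(K)@np.stack([u,v,np.ones_like(u)])*d[v,u])).T+o)*1000
B=np.stack([P@EX+152.4,P@EY-533.6,P[:,2]],1)
k=(B[:,0]>22)&(B[:,0]<118)&(np.abs(B[:,1])<38)&(B[:,2]<60)
H,_,_=np.histogram2d(B[k][:,0],B[k][:,1],bins=[np.arange(20,121,5),np.arange(-40,41,5)],weights=B[k][:,2]); N,_,_=np.histogram2d(B[k][:,0],B[k][:,1],bins=[np.arange(20,121,5),np.arange(-40,41,5)])
np.set_printoptions(linewidth=200); print(np.round(H/np.maximum(N,1)).astype(int))
f=k&(B[:,2]>36)&(B[:,2]<43)&(np.abs(B[:,1])<16)&(B[:,0]>30)&(B[:,0]<85); print(f.sum(),np.percentile(B[f],[2,50,98],axis=0))
print(ctrl.get_state()["eef_pos"])
E
```

```text
time: 15.65
eef_pos: [0.5632, -0.0082, 0.1686]
tcp_rot: [0.587, 0.81, -0.001, -0.002]
contact_force: [-0.4, 0.7, -0.7]
opening: 0.001
finger_force: 0.0
[[ 5  5  5  5  4  5  5  5  8 11 11 10  9 10  9  9]
 [17 17 17 17 17 17 17 16 17 17 17 17 17 17 17 16]
 [17 17 16 17 17 17 17 17 17 16 17 17 16 17 17 17]
 [17 17 17 17 17 17 29 30 30 29 17 16 17 17 17 17]
 [17 20 21 19 17 17 38 38 38 38 17 17 19 21 21 17]
 [18 25 25 21 17 17 39 38 38 38 17 17 20 25 25 19]
 [17 25 25 21 17 16 38 38 38 38 20 17 20 25 25 19]
 [17 25 25 21 17 16 38 38 38 38 21 17 20 25 25 20]
 [17 25 25 21 17 17 38 39 38 38 19 16 20 24 25 20]
 [17 20 20 18 17 17 38 39 38 39 16 17 17 19 19 17]
 [17 17 17 17 17 17 25 26 26 26 17 17 17 17 17 16]
 [17 17 17 17 16 17 17 17 17 17 17 17 17 17 17 17]
 [17 17 17 17 17 16 17 17 17 17 17 17 16 17 17 17]
 [ 5  5  5  5  5  5  5  5  4  5  5  5  5  4  5  5]
 [ 5  4  6  7  7  7  7  7  7  8  8  8  8  8  6  5]
 [ 5  5 18 19 19 19 19 19 19 19 18 19 20 19  8  4]
 [ 5  5 18 24 25 19 19 24 26 19 19 24 26 19  8  5]
 [ 5  5 19 25 26 19 18 25 26 19 19 24 26 19  9  5]
 [ 5  4 18 18 19 19 19 19 18 19 18 18 19 18  7  5]
 [ 5  5  5  5  5  5  5  5  5  5  5  5  5  5  5  4]]
1481 [[38.82314286 -9.05162784 36.84725825]
 [55.35791343  0.51761055 38.3595283 ]
 [70.679013    9.87458868 39.77460937]]
[ 0.56339377 -0.00923096  0.16908813]
```

View pics/w9.png

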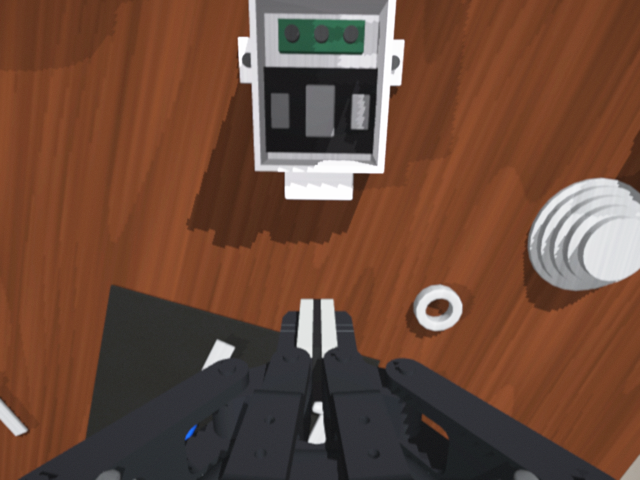

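The view shows the main grey fuse at (320,110), between the small ones at (280,110) and (360,110). Depth puts its centre at the expected spot, with its top at 38 mm. I move over it and down.

```bash
python3 -c "
from h import *
X=EX*(.055-.1524)+EY*.534+np.array([0,0,.050]); print(row(X,108))"
```

```text
(array([ 8.54,  0.14, 11.92]), array([-0.003, -0.001,  0.001]))
```

```bash
python3 -m crank '[[3,0,0,0,0,0],[6,0.1,1,0,0,0],[8.5,0.15,3,0,0,0],[8.5,0.15,6,0,0,0],[8.5,0.15,9,0,0,0],[8.5,0.15,11,0,0,0],[8.5,0.15,11.9,0,0,0],[8.5,0.15,11.9,0,0,0],[8.5,0.15,11.9,0,0,0]]' 0 40
python3 -c "
from h import *
X=EX*(.055-.1524)+EY*.534+np.array([0,0,.032]); print(row(X,108))"
```

```text
time: 16.6
eef_pos: [0.5402, 0.0711, 0.0525]
tcp_rot: [0.588, 0.809, 0.0, 0.001]
contact_force: [0.0, 0.0, 0.1]
opening: -0.003
finger_force: 0.0
(array([ 0.19, -0.18,  2.05]), array([ 0.001,  0.   , -0.001]))
```

```bash
python3 -m crank '[[0.1,-0.1,0.5,0,0,0],[0.1,-0.1,1,0,0,0],[0.1,-0.1,1.3,0,0,0],[0.1,-0.1,1.5,0,0,0],[0.1,-0.1,1.7,0,0,0],[0.1,-0.1,1.9,0,0,0],[0.1,-0.1,2.05,0,0,0],[0.1,-0.1,2.05,0,0,0]]'
```

```text
time: 17.4
eef_pos: [0.5381, 0.0726, 0.0311]
tcp_rot: [0.587, 0.809, 0.0, -0.0]
contact_force: [-1.5, 0.4, 3.1]
opening: -0.002
finger_force: 1.7
```

```bash
python3 -m crank '[[0,0,0.1,0,0,0],[0,0,0.15,0,0,0],[0,0,0.15,0,0,0]]'
```

```text
time: 17.7
eef_pos: [0.5382, 0.0727, 0.0301]
tcp_rot: [0.587, 0.809, -0.0, -0.0]
contact_force: [-4.1, 0.2, 6.8]
opening: 0.002
finger_force: 3.2
```

```bash
python3 -m crank '[[0,0,0.1,0,0,0],[0,0,0.15,0,0,0],[0,0,0.15,0,0,0]]'
python3 -m crank '[[0,0,0.07,0,0,0],[0,0,0.07,0,0,0]]'
```

```text
time: 18.0
eef_pos: [0.5382, 0.0727, 0.03]
tcp_rot: [0.587, 0.809, -0.0, -0.001]
contact_force: [-7.8, -0.1, 14.2]
opening: -0.001
finger_force: 7.3
time: 18.2
eef_pos: [0.5383, 0.0727, 0.0299]
tcp_rot: [0.587, 0.809, -0.001, -0.001]
contact_force: [-8.8, 0.5, 18.2]
opening: 0.001
finger_force: 9.1
```

The fuse is on its hard stop: the height stays at 30 mm while the force rises to 18 N. I retreat and check.

```bash
python3 -m crank '[[0,0,-1,0,0,0],[0,0,-3,0,0,0],[0,0,-6,0,0,0],[-1,0,-10,0,0,0],[-4,0,-14,0,0,0],[-8,0,-14,0,0,0],[-8.5,0,-14,0,0,0],[-8.5,0,-14,0,0,0]]'
python3 - <<'E'
from h import *
import pickle
inf=cam("wrist"); p,d=ctrl.read_camera("wrist"); K,o,q=inf
v,u=np.mgrid[0:480,0:640]; v=v.ravel();u=u.ravel(); k=(d[v,u]>0); v=v[k];u=u[k]
P=((rot(q)@(np.linalg.inv(K)@np.stack([u,v,np.ones_like(u)])*d[v,u])).T+o)*1000
B=np.stack([P@EX+152.4,P@EY-533.6,P[:,2]],1)
for nm,a,w in(("fuse",(42,68),(-7,7)),("small",(47,63),(-33,-27)),("small2",(47,63),(27,33))):
    f=(B[:,0]>a[0])&(B[:,0]<a[1])&(B[:,1]>w[0])&(B[:,1]<w[1])&(B[:,2]<60); print(nm,f.sum(),np.median(B[f,2]))
k=(np.abs(B[:,1])<44)&(B[:,2]>60)&(B[:,0]>110)&(p[v,u].max(1)<100)
print(k.sum()); a=np.polyfit(B[k][:,2],B[k][:,0],1) if k.sum()>50 else None
if a is not None: print("theta",1.5708+np.arctan(a[0]))
inf,p0,_=pickle.load(open("top0.pkl","rb")); p1,_=ctrl.read_camera("top"); inf,s0,_=pickle.load(open("side0.pkl","rb")); s1,_=ctrl.read_camera("side")
cv2.imwrite("pics/fin.png",np.vstack([np.hstack([cv2.resize(p0,(400,300)),cv2.resize(p1,(400,300))]),np.hstack([cv2.resize(s0,(400,300)),cv2.resize(s1,(400,300))])]))
E
```

```text
time: 19.0
eef_pos: [0.5645, -0.0091, 0.1668]
tcp_rot: [0.588, 0.809, 0.0, -0.0]
contact_force: [-0.1, -0.2, -0.1]
opening: -0.005
finger_force: 0.0
fuse 775 30.541985796810057
small 202 24.78387304210461
small2 198 24.554139204450625
0
```

View pics/fin.png

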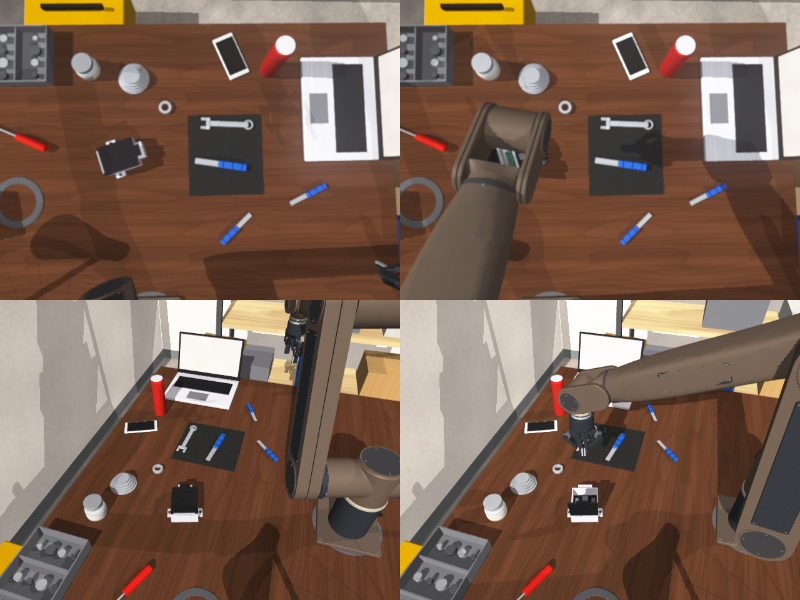

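Before and after match: the wrench, bearing, cassette and spare levers are where they were, the lever is flat on the mat at (620,165), and the cover is open at (585,500). The fuse top reads 30.5 mm with a known bias of about +0.5 mm, so it is home.

```bash
python3 -c "
from plant import ctrl
print(ctrl.sign_off())"
```

```text
the job is handed in; nothing more can be done
None
```

The job is handed in at about 19 s: the cover was levered open to about 1.85 rad and left there, the lever is back flat on the mat, the main fuse is pressed to its hard stop, and nothing else has visibly moved.

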